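# Open the stone polisher: clamp the tub, then peel off its snap-fit tray cover

## Robot

A 6-joint arm with a two-finger parallel gripper is mounted at the origin on a cart in front of the work surface, level with it; the furniture and walls round the work are solid. World frame = base frame: x ahead of the robot, y to its left, z up, the work surface at z = 0. Lengths are in mm, angles in rad, forces in N, time in s.
With the tool pointing down it reaches from about 350 to 875 mm from the base axis. Payload 4.2 kg.
Tool frame: the origin (TCP) lies midway between the tips of the shut fingers; the grasp point (between the pads) lies 19 mm behind it (arm.grasp_offset is the distance from the TCP to the grasp point, in mm); z points along the fingers, y is the line along which they close (so a half turn about z gives the same grasp; the last joint's range is limited). The gripper opens to 85 mm and grips with 20 to 120 N. Pads are 22 mm wide; open, the fingers measure 114 mm over their backs; the gripper's body (76 mm by 85 mm) begins 54 mm behind the grasp point. The pads swing forward as they close: fully open they stand 13 mm farther back than shut.
Start: joints at [1.46, 0.385, 0.008, 0, -1.194, -0.259], TCP at [225.86, 582.74, 231.312] pointing down, gripper open.
Joint ranges: [-3.14, 3.14], [-1.21, 2.06], [-1.07, 1.41], [-3.16, 2.05], [-2.99, -0.16], [-3.1, 3.1]. Speed limits (rad/s): [2.79, 2.79, 3.14, 3.14, 3.14, 3.14].

## Interface

Orientations are given as a unit quaternion [x, y, z, w].
In Python, from bench import arm gives the robot as it stands. The module is installed in compiled form; this text tells all that it offers.
- The arm moves only by the tool servo_tool, never from a script. Its argument "increments" is a list of rows, each a list of 7 numbers: the opening, from 0 (shut) to 1 (fully open), then the shift along the tool's x, y, z in m, then the turn, a rotation vector about the tool's x, y, z in degrees. In form: [[grip, x, y, z, ax, ay, az], ...]. A call has 1 to 12 rows; each row is the pose to reach, as a shift and turn from the pose commanded when the call began, along the tool's axes at that moment; what a row does not reach only later rows make up. A row lasts 1/8 s, in which the tool goes at most 62.5 mm and 10.7 degrees, less where a joint would pass 70% of its speed; a pose out of reach is approached as far as the arm can. A call with a gripper value outside its range is refused whole. The fingers move at their own pace and stop on an object; the grip force is fixed at half the most. Time passes only in rows, so rows that repeat a pose let the fingers close. It gives the time, the measured TCP pose, the force, the opening and the grip force at its end, in the units of the state.
- arm.read_state(): the state, without advancing time (a new reading comes with each control period).
- arm.get_image(name): name is "side" or "top"; returns a dict with "color" (400x640x3 uint8, red, green, blue), "fx", "fy", "cx", "cy" (pixels), "k1" (the pictures are not rectified: a ray, as slopes to the right and down, at radius r is drawn at 1 + k1 r^2 times it, then the intrinsics apply), "rvec" (rotation vector, rad) and "tvec" (3), from world to camera coordinates, as OpenCV has them. Camera axes: x right, y down, z forward; pixel columns grow to the right and rows downward; lengths in mm; the calibration is good to about 2 mm. A picture is of the moment at which its call begins. There is no depth.
- arm.job_done(): hands the job in; it is judged then, once.
Trained networks look in the newest picture that a camera, given by its name, has taken for a name from the list of things; names that differ only in an ending like _2 or _b are one class to them, and where a whole thing is asked for, a point or a joint stands for the part that bears it (a point fixed in the world has none). Each returns a list of dicts, best first, with "p" (0 to 1); they miss things now and then, are a little off and sometimes report something else, mostly with a low value. They report only what shows in the picture. A call takes as long as a camera call. They do not tell look-alikes from the thing itself.
- arm.look_for(camera, thing): "box" ([centre column, centre row, width, height] in pixels, round what is visible of it).
- arm.spot_point(camera, thing): "centre" ([column, row] in pixels: a listed point, or the origin of a listed thing).
The state is a dict: "clock": time; "joints": joint angles; "joint_vel": joint speeds; "joint_efforts": joint torques, N m; "position": TCP position; "ee_rot": TCP orientation; "contact_force": force on the tool from outside, world axes, zero at the start; "wrist_torque": the same for the moment, N m; "gripper_width": finger opening in mm; "grasp_force": force on a finger pad.
Only numpy, scipy, OpenCV 4.12 (cv2) and the standard library are available. Lean on these libraries where they do the work, as an engineer would, in place of code of your own. Each camera call takes 0.05 s, during which the arm holds its last target. There are 200 camera calls.

## Task

First turn the stone polisher's clamp ring by its red handle clockwise, fully home to the green locked mark, so that the tub cannot come up with its cover. Then peel the tight white tray cover off by the lifting ear on its corner, raising that corner while the opposite corner still sits on the rim. Finish holding the cover by its ear, about level and about 10 cm above the tub, with the tub seated and clamped and the things lying around left where they are.

Things in the scene. Friction and masses are not known exactly. Their poses are not given: they have to be found in the camera images.
- polisher: Stone polisher, a fixed blue drum 172 mm across. Origin: centre of its underside on the bench; z up = drum axis. Clamp ring on top: 181 mm across, top face 88 mm above the bench. Marks on the drum just under the ring, 70 mm above the bench, 90 mm from the axis: white (open) at -75 deg in this frame (0 = x axis, positive towards y), green (locked) at -135 deg.
- ring_axis (a point): Point on the vertical turning axis of the clamp ring, 98 mm above the bench (the height of ring_handle).
- clamp_ring (a joint): Turn of the clamp ring in rad about the vertical through ring_axis: 0 = open (handle at the white mark), grows clockwise seen from above, hard stop at 1.047 = locked (handle at the green mark). Stays where left; friction 2 N at the handle. Locked, its three tabs stand 2 mm above three ears of the tub and hold it down; open, the tub can come up.
- ring_handle (a point): Centre of the ring's red upright handle fin, 112 mm from the axis, 98 mm above the bench. The fin lies along the line from ring_axis to this point (do not use this point's own axes): 28 mm long along it, 10 mm thick across it, from 78 to 112 mm above the bench, free on both sides.
- tub: Loose grey tub with stones in it, 128 mm across, 56 mm tall, about 0.5 kg, in the drum's well. Origin: centre of its underside, 42 mm above the bench when seated (at well_seat). Rim 98 mm above the bench. Four sprung snap nubs inside the rim grip a bead of the cover: peeling it up from the ear takes 4 to 8 N, enough to tip the tub out if it is not clamped.
- well_seat (a point): Centre of the drum's well floor, where the tub's origin sits when the tub is seated.
- cover: Loose white formed tray, the tub's cover, about 90 g: rounded-square flange 136 x 136 x 3 mm round a recessed well 116 mm across that goes 14 mm down into the tub. Origin: centre of the flange's underside, which rests on the tub's rim, on the drum's axis, 98 mm above the bench; z up, x points to the corner with the lifting ear.
- cover_ear (a point): Middle of the lifting ear on the cover's corner, 73 mm from the cover's centre along its x, 20 mm above the flange's underside (118 mm above the bench when seated). Upright fin 10 mm thick (cover's y), 26 mm long (cover's x), top 32 mm above the flange's underside; grasp across its thickness from above. The flange's top, 101 mm above the bench, spreads round its foot.
- ear_corner (a point): Corner of the cover's flange below the ear, underside, 86 mm from the cover's centre.
- far_corner (a point): The corner across from the ear, of the cover's flange, underside, 86 mm from the centre; when the cover peels, it tips about the tub's rim, 62 mm from the centre on this side.
- glue_bottle: Loose glue bottle with a nozzle, 46 mm wide, 144 mm tall, standing behind the polisher; a bystander. Origin: centre of its underside.
- loupe: Loose folding loupe, 30 x 58 x 14 mm; a bystander. Origin: centre of its underside.
- sanding_block: Loose black sanding block, 36 x 60 x 24 mm; a bystander. Origin: centre of its underside.
Things that resemble listed ones, but are neither listed nor needed, are in the scene too. Of the things that look like the cover, the larger one is meant.

How it is judged:
By the outcome, as a careful person would: the job done as asked, in the order asked, and still so for the second after the job is handed in, while the arm keeps its last pose, push and grip.
It also fails if it takes over 48 s, if anything falls off the work surface, if the arm or the gripper's body presses on something with over 40 N, if the wrist force passes 120 N, or if a joint passes its speed limit or range.

## Working session

There is one attempt and no reset: what is moved stays moved. The work goes in short steps, Python scripts to look and compute and a tool call to move; the robot and the scene stay as the last step left them, time stands still between calls to the robot, and variables do not carry over. Pictures are saved under pics/ and viewed, at most 10 in all, crops included, and the job is handed in when it is done.

Besides the shell and the picture viewer there is one more tool, called after "Call:" as name([rows], argument=value, ...), one row to a line, values as JSON. servo_tool: Moves the arm, as the interface text tells. Its arguments: {"type":"object","properties":{"increments":{"type":"array","items":{"type":"array","items":{"type":"number"}}}},"required":["increments"]}

```bash
mkdir -p pics
cat > h.py <<'E'
import numpy as np, cv2
from bench import arm
from scipy.spatial.transform import Rotation as R
def ray(im,px):
    K=np.array([[im['fx'],0,im['cx']],[0,im['fy'],im['cy']],[0,0,1.]])
    d=cv2.undistortPoints(np.array([[px]],float),K,np.array([im['k1'],0,0,0.]))[0,0]
    M=cv2.Rodrigues(np.array(im['rvec'],float))[0]; t=np.array(im['tvec'],float).ravel()
    return -M.T@t, M.T@np.array([d[0],d[1],1.])
def atz(im,px,z):
    o,d=ray(im,px); return o+d*(z-o[2])/d[2]
def proj(im,P):
    K=np.array([[im['fx'],0,im['cx']],[0,im['fy'],im['cy']],[0,0,1.]])
    return cv2.projectPoints(np.array(P,float).reshape(-1,3),np.array(im['rvec'],float),np.array(im['tvec'],float),K,np.array([im['k1'],0,0,0.]))[0][:,0]
def tri(i1,p1,i2,p2):
    A=np.zeros((3,3));b=np.zeros(3)
    for i,p in((i1,p1),(i2,p2)):
        o,d=ray(i,p);d=d/np.linalg.norm(d);Q=np.eye(3)-np.outer(d,d);A+=Q;b+=Q@o
    return np.linalg.solve(A,b)
E
python3 - <<'E'
from h import *
np.set_printoptions(precision=1,suppress=True)
ims={}
for c in('top','side'):
    ims[c]=arm.get_image(c); cv2.imwrite(f'pics/{c}0.png',ims[c]['color'][:,:,::-1])
    print(c,ray(ims[c],(320,200)),ims[c]['k1'])
zs=dict(polisher=0,ring_axis=98,ring_handle=98,tub=42,cover=98,cover_ear=118,ear_corner=98,far_corner=98,glue_bottle=0,loupe=0,sanding_block=0)
for n,z in zs.items():
    for c in ims:
        for r in arm.spot_point(c,n)[:3]: print(n,c,round(r['p'],2),np.array(r['centre']),atz(ims[c],r['centre'],z))
E
```

```text
top (array([493.5,  32. , 931.2]), array([ 0.1,  0. , -1. ])) -0.13805711590107553
side (array([ 196.6, -631.8,  455.3]), array([ 0.4,  0.8, -0.4])) -0.018769970928721964
polisher side 0.88 [355.2 278.7] [ 564.7 -108.     0. ]
ring_handle top 0.82 [461.5 177.2] [ 621.8 -204.2   98. ]
ring_handle top 0.52 [357.2 137.1] [688.6 -29.1  98. ]
ring_handle side 0.68 [425.2 245.8] [ 626.1 -203.8   98. ]
ring_handle side 0.49 [409.2 242. ] [ 612.3 -182.7   98. ]
tub side 0.75 [358.1 257.2] [ 569.6 -107.3   42. ]
tub side 0.67 [357.2 227.7] [626.2 -21.1  42. ]
tub side 0.46 [285.3 320.7] [ 393.  -189.3   42. ]
cover top 0.95 [402.8 209.2] [ 567.6 -104.2   98. ]
cover top 0.83 [268.2 252.9] [494.6 117.3  98. ]
cover side 0.91 [263.9 230. ] [431.6 -33.4  98. ]
cover side 0.63 [359.7 229.3] [ 568.5 -110.4   98. ]
cover_ear top 0.9 [276.4 224.1] [540.8 102.6 118. ]
cover_ear top 0.64 [363.2 229.4] [533.  -36.8 118. ]
cover_ear side 0.61 [321.6 207.1] [535.3 -42.9 118. ]
ear_corner top 0.62 [360.6 232. ] [529.7 -34.2  98. ]
ear_corner top 0.55 [278.5 219.3] [549.9 101.   98. ]
ear_corner side 0.72 [296.1 225.7] [483.9 -46.9  98. ]
ear_corner side 0.65 [314.3 214.9] [529.1 -28.   98. ]
far_corner top 0.75 [264.5 289.3] [435.1 122.6  98. ]
far_corner top 0.74 [450.  183.4] [ 611.2 -184.3   98. ]
far_corner side 0.96 [406.2 244.2] [ 603.9 -185.4   98. ]
far_corner side 0.8 [233.7 233. ] [385.4 -17.9  98. ]
far_corner side 0.64 [285.1 320.8] [ 366.1 -249.3   98. ]
glue_bottle top 0.87 [360.1 133.4] [718.7 -41.8   0. ]
glue_bottle side 0.9 [400.6 238. ] [721.5 -38.6   0. ]
loupe top 0.52 [318.1 184.3] [621.9  36.5   0. ]
sanding_block top 0.86 [415.8 298.1] [ 413.4 -143.1    0. ]
sanding_block side 0.67 [286.3 318.5] [ 416.5 -140.6    0. ]
```

View pics/top0.png

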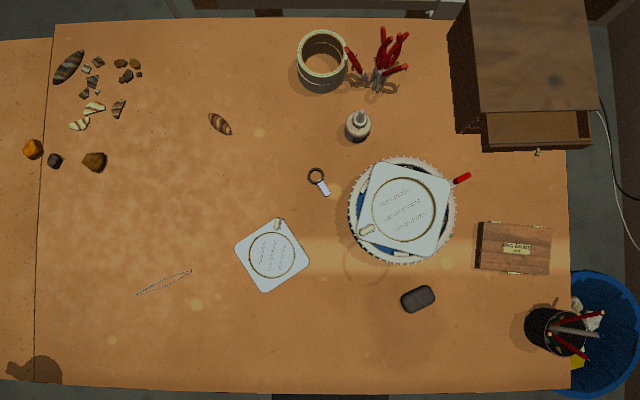

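View pics/side0.png

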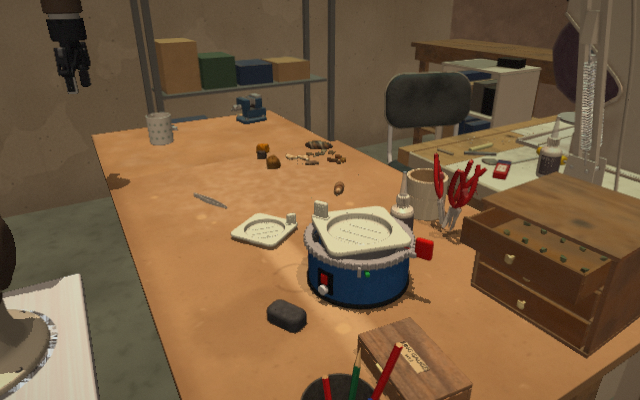

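The top view shows the large cover at (403,209) on the drum with its ear at (366,230). A smaller look-alike cover is at (270,255), with its ear at (277,224). The red ring handle is at (461,178), and the red pliers at (385,55) are another red look-alike. The side view shows the ear at (321,209), the handle at (425,247) and the green mark at (367,273).

My choice is the larger cover on the drum, ear (366,230), and the fin at (461,178). I'll check it with a model overlay.

Run:
```python
from h import *
from scipy.optimize import least_squares
np.set_printoptions(precision=1,suppress=True)
I={c:arm.get_image(c) for c in('top','side')}
green={}
for c in I:
    hsv=cv2.cvtColor(I[c]['color'],cv2.COLOR_RGB2HSV)
    def cen(m,box):
        x0,y0,x1,y1=box; z=np.zeros_like(m);z[y0:y1,x0:x1]=m[y0:y1,x0:x1];n=np.argwhere(z);return n.mean(0)[::-1],len(n)
    bx={'top':(340,150,480,270),'side':(300,195,445,305)}[c]
    g=cen(cv2.inRange(hsv,(45,90,50),(80,255,255)),bx)
    r=cen(cv2.inRange(hsv,(0,150,60),(6,255,255))|cv2.inRange(hsv,(174,150,60),(180,255,255)),{'top':(445,165,480,195),'side':(412,230,445,265)}[c])
    print(c,'green',g,g and atz(I[c],g[0],70),'red',r,atz(I[c],r[0],95)); green[c]=(g[0],r[0])
print('red tri',tri(I['top'],green['top'][1],I['side'],green['side'][1]))
def pts(v):
    x,y,yaw,cy=v; a=np.array([x,y,0]); u=lambda t,r,z:a+[r*np.cos(t),r*np.sin(t),z]
    return [u(0,0,98),u(yaw-np.radians(75),112,97),u(yaw-np.radians(135),90,70),u(cy,73,118),u(cy+np.pi,86,98)]
obs={'top':[(402.8,209.2),green['top'][1],green['top'][0],(365,229.4),(450,183.4)],'side':[(359.7,229.3),green['side'][1],green['side'][0],(321.6,207.5),(406.2,244.2)]}
f=lambda v:np.concatenate([(proj(I[c],pts(v))-np.array(obs[c])).ravel() for c in I])
s=least_squares(f,[568,-107,.25,2.04],loss='soft_l1')
print(s.x[:2],np.degrees(s.x[2:]));print(f(s.x).reshape(-1,2)); print(np.array(pts(s.x)))
x0=s.x
o=[]
for c,b in(('top',(335,140,495,280)),('side',(290,180,450,320))):
    im=cv2.resize(I[c]['color'][b[1]:b[3],b[0]:b[2],::-1],None,fx=2.5,fy=2.5)
    for p in proj(I[c],pts(x0)): cv2.circle(im,tuple(int(v) for v in ((p-b[:2]+.5)*2.5)),3,(255,0,255),1)
    th=np.linspace(0,2*np.pi,60)
    for r,z in((90.5,88),):
        for p in proj(I[c],np.c_[x0[0]+r*np.cos(th),x0[1]+r*np.sin(th),0*th+z]): cv2.circle(im,tuple(int(v) for v in ((p-b[:2]+.5)*2.5)),1,(0,255,255),-1)
    o.append(cv2.resize(im,(400,350)))
cv2.imwrite('pics/crop.png',np.hstack(o))
s=arm.read_state();print(s['position'],s['ee_rot'],R.from_quat(s['ee_rot']).as_matrix(),s['clock'],s['gripper_width'])
```

```text
top green (array([450.2, 235. ]), 6) [ 526.2 -190.1   70. ] red (array([462.9, 177.2]), 79) [ 622.4 -207.5   95. ]
side green (array([366.8, 273.5]), 31) [ 530.4 -186.3   70. ] red (array([423.8, 248.3]), 332) [ 622.8 -204.7   95. ]
red tri [ 621.6 -206.7   96.6]
[ 568.2 -108.4] [ 15.3 117.9]
[[ 2.5 -0.3]
 [-1.1 -1.6]
 [-2.   1.5]
 [ 2.6 -0.6]
 [ 0.1  1.7]
 [-0.9 -0.5]
 [ 1.3 -1.3]
 [-3.7  1.4]
 [-0.4 -0. ]
 [ 1.8 -1. ]]
[[ 568.2 -108.4   98. ]
 [ 624.7 -205.1   97. ]
 [ 523.6 -186.6   70. ]
 [ 534.1  -43.9  118. ]
 [ 608.4 -184.4   98. ]]
[225.8 582.8 231.3] [ 1.  -0.2 -0.   0. ] [[ 0.9 -0.4 -0. ]
 [-0.4 -0.9  0. ]
 [-0.   0.  -1. ]] 1.3 85.2901600249657
```

View pics/crop.png

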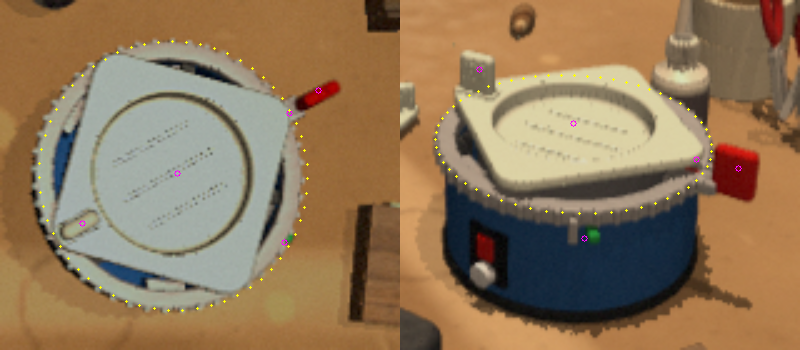

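The overlay matches: handle, green mark, ear (crop 78,223) and ring all land within about 2 px. Before reaching for the handle I'll check the clearance to the drawer, and write a helper that works out the increments.

```bash
cat >> h.py <<'E'
def down(yaw_y):  # tool pointing down, tool y axis at world angle yaw_y deg
    a=np.radians(yaw_y); y=np.array([np.cos(a),np.sin(a),0]); z=np.array([0,0,-1.]); return R.from_matrix(np.c_[np.cross(y,z),y,z])
def inc(p,rot,s=None):
    s=s or arm.read_state(); r0=R.from_quat(s['ee_rot'])
    return np.round(np.r_[r0.inv().apply(np.array(p)-s['position'])/1000,(r0.inv()*rot).as_rotvec(degrees=True)],4)
E
python3 - <<'E'
from h import *
np.set_printoptions(precision=4,suppress=True)
I={c:arm.get_image(c) for c in('top','side')}
print('drawer corner',tri(I['top'],(482,150),I['side'],(464,222)))
for z in(60,100,150): print(atz(I['top'],(482,150),z),atz(I['top'],(480,138),z))
print('box',atz(I['top'],(475,270),40),atz(I['top'],(481,221),40))
C=np.array([568.2,-107.2]); 
def P(a,r,z): return np.r_[C+r*np.array([np.cos(np.radians(a)),np.sin(np.radians(a))]),z]
print('yaw now',np.degrees(np.arctan2(*R.from_quat(arm.read_state()['ee_rot']).as_matrix()[1::-1,1])))
print(P(-61.5,110,200),inc(P(-61.5,110,200),down(-151.5)))
E
```

```text
drawer corner [ 664.4737 -231.34    140.2161]
[ 676.7254 -253.5657   60.    ] [ 698.3962 -250.7538   60.    ]
[ 668.3133 -240.454   100.    ] [ 688.9892 -237.7712  100.    ]
[ 657.7983 -224.0643  150.    ] [ 677.2305 -221.5429  150.    ]
box [ 465.4379 -241.7387   40.    ] [ 552.2339 -254.3082   40.    ]
yaw now -111.18932284082638
[ 620.6875 -203.8699  200.    ] [ 0.6524  0.5907  0.0313  0.0005 -0.001  40.3107]
```

Run:
```python
from h import *
np.set_printoptions(precision=4,suppress=True)
C=np.array([568.2,-107.2]); 
def P(a,r,z): return np.r_[C+r*np.array([np.cos(np.radians(a)),np.sin(np.radians(a))]),z]
print(P(-61.5,104,200),inc(P(-61.5,104,200),down(-151.5)))
```

```text
[ 617.8245 -198.597   200.    ] [ 0.6479  0.5868  0.0313  0.0005 -0.001  40.3107]
```

Call:
servo_tool([
  [0.35,0.648,0.587,0.031,0,0,40.3],
  [0.35,0.648,0.587,0.031,0,0,40.3],
  [0.35,0.648,0.587,0.031,0,0,40.3],
  [0.35,0.648,0.587,0.031,0,0,40.3],
  [0.35,0.648,0.587,0.031,0,0,40.3],
  [0.35,0.648,0.587,0.031,0,0,40.3],
  [0.35,0.648,0.587,0.031,0,0,40.3],
  [0.35,0.648,0.587,0.031,0,0,40.3],
  [0.35,0.648,0.587,0.031,0,0,40.3],
  [0.35,0.648,0.587,0.031,0,0,40.3],
  [0.35,0.648,0.587,0.031,0,0,40.3],
  [0.35,0.648,0.587,0.031,0,0,40.3],
])

```text
clock: 2.9
position: [562.8, -89.2, 205.0]
ee_rot: [0.859, -0.511, 0.0, -0.0]
contact_force: [1.3, 0.8, -0.1]
gripper_width: 29.9
grasp_force: 0.0
```

Call:
servo_tool([
  [0.35,0.0625,0.002,0.003,0,0,0],
  [0.35,0.122,0.004,0.005,0,0,0],
  [0.35,0.122,0.004,0.005,0,0,0],
  [0.35,0.122,0.004,0.04,0,0,0],
  [0.35,0.122,0.004,0.065,0,0,0],
  [0.35,0.122,0.004,0.065,0,0,0],
])

```text
clock: 3.65
position: [615.1, -195.5, 137.7]
ee_rot: [0.86, -0.511, -0.002, 0.001]
contact_force: [0.1, 0.3, -0.6]
gripper_width: 29.9
grasp_force: 0.0
```

Run:
```python
from h import *
np.set_printoptions(precision=4,suppress=True)
o=[]
for c,b in(('top',(380,110,540,250)),('side',(350,150,510,290))):
    I=arm.get_image(c); o.append(cv2.resize(I['color'][b[1]:b[3],b[0]:b[2],::-1],(400,350)))
cv2.imwrite('pics/c2.png',np.hstack(o))
s=arm.read_state();print(s['position'],s['clock'],inc([617.8,-198.6,88],down(-151.5)))
```

```text
[ 617.1968 -196.0102  140.8462] 3.75 [ 0.0025  0.0008  0.0528 -0.0448 -0.0687  0.0754]
```

View pics/c2.png

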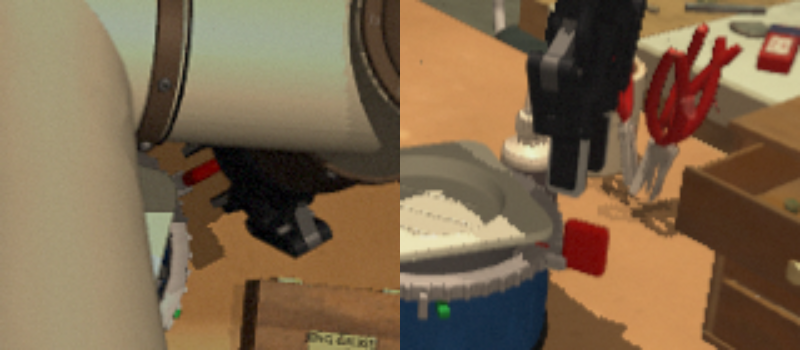

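The crop shows both fingers just above the red fin, at side crop (565,188) and (598,165), with the fin at (585,245). I'll check the alignment by projecting the pose numerically.

Run:
```python
from h import *
np.set_printoptions(precision=1,suppress=True)
s=arm.read_state();Rm=R.from_quat(s['ee_rot']).as_matrix();p=np.array(s['position'])
for c,b in(('top',(380,110)),('side',(350,150))):
    I=arm.get_image(c)
    tips=[p+Rm@np.array([x,y,-4]) for y in(-30,-15,15,30) for x in (-11,11)]
    print(c,((proj(I,tips)-b)*2.5))
    print('below fin height',(proj(I,[[p[0],p[1],112],[621.6,-206.7,112]])-b)*2.5)
```

```text
top [[173.5 130.8]
 [202.8 114.8]
 [185.1 151.5]
 [214.5 135.4]
 [208.4 192.9]
 [237.8 176.7]
 [220.1 213.7]
 [249.5 197.4]]
below fin height [[197.6 171.7]
 [213.3 165.2]]
side [[175.1 146.7]
 [209.4 154.9]
 [166.6 156.1]
 [201.3 164.6]
 [148.6 175.9]
 [184.3 185. ]
 [139.1 186.3]
 [175.3 195.8]]
below fin height [[170.4 217.8]
 [187.8 223.7]]
```

Call:
servo_tool([
  [0.35,0.0,0.001,0.018,0,0,0],
  [0.35,0.0,0.001,0.036,0,0,0],
  [0.35,0.0,0.001,0.053,0,0,0],
  [0.35,0.0,0.001,0.053,0,0,0],
])

```text
clock: 4.35
position: [614.7, -196.7, 84.8]
ee_rot: [0.859, -0.511, -0.002, 0.001]
contact_force: [0.4, -0.4, 0.4]
gripper_width: 29.8
grasp_force: 0.0
```

Run:
```python
from h import *
np.set_printoptions(precision=4,suppress=True)
s=arm.read_state();p=np.array(s['position']);print(p,s['contact_force'],s['clock'])
C=np.array([568.2,-107.2]);v=p[:2]-C;r=np.hypot(*v);a0=np.degrees(np.arctan2(v[1],v[0]));print(r,a0)
for d in range(0,81,5):
    a=np.radians(a0-d);print(d,inc(np.r_[C+105*np.array([np.cos(a),np.sin(a)]),88],down(-151.5-d)))
```

```text
[ 614.6909 -196.655    84.8243] [ 0.4099 -0.4425  0.4346] 4.35
100.81472780969592 -62.538512275804926
0 [ 0.0042  0.0001 -0.0032  0.1764  0.1223  0.0053]
5 [ 0.0036  0.0092 -0.0032  0.1817  0.1145  5.0053]
10 [ 0.0023  0.0183 -0.0031  0.1867  0.1066 10.0053]
15 [ 0.0001  0.0272 -0.0031  0.1914  0.0985 15.0053]
20 [-0.0028  0.0359 -0.0031  0.196   0.0903 20.0053]
25 [-0.0065  0.0443 -0.003   0.2003  0.0819 25.0053]
30 [-0.0108  0.0523 -0.003   0.2044  0.0733 30.0053]
35 [-0.0159  0.06   -0.003   0.2083  0.0646 35.0053]
40 [-0.0216  0.0671 -0.0029  0.2119  0.0557 40.0053]
45 [-0.0279  0.0738 -0.0029  0.2153  0.0467 45.0053]
50 [-0.0348  0.0798 -0.0029  0.2185  0.0374 50.0053]
55 [-0.0422  0.0853 -0.0028  0.2214  0.0281 55.0053]
60 [-0.05    0.09   -0.0028  0.2241  0.0185 60.0053]
65 [-0.0582  0.0941 -0.0028  0.2265  0.0088 65.0053]
70 [-0.0667  0.0975 -0.0027  0.2286 -0.0011 70.0053]
75 [-0.0755  0.1001 -0.0027  0.2305 -0.0112 75.0053]
80 [-0.0845  0.1019 -0.0027  0.2322 -0.0214 80.0052]
```

Call:
servo_tool([
  [0.35,0.004,0.009,-0.003,0,0,5],
  [0.35,0.002,0.018,-0.003,0,0,10],
  [0.35,0.0,0.027,-0.003,0,0,15],
  [0.35,-0.003,0.036,-0.003,0,0,20],
  [0.35,-0.0065,0.044,-0.003,0,0,25],
  [0.35,-0.011,0.052,-0.003,0,0,30],
  [0.35,-0.016,0.06,-0.003,0,0,35],
  [0.35,-0.0215,0.067,-0.003,0,0,40],
  [0.35,-0.028,0.074,-0.003,0,0,45],
  [0.35,-0.035,0.08,-0.003,0,0,50],
  [0.35,-0.042,0.085,-0.003,0,0,55],
  [0.35,-0.042,0.085,-0.003,0,0,55],
])

```text
clock: 5.85
position: [521.4, -200.6, 90.6]
ee_rot: [-0.527, 0.85, -0.001, 0.001]
contact_force: [-0.0, -0.3, -0.6]
gripper_width: 29.9
grasp_force: 0.0
```

Run:
```python
from h import *
np.set_printoptions(precision=4,suppress=True)
s=arm.read_state();p=np.array(s['position']);print(p,s['contact_force'],s['wrist_torque'],s['clock'])
C=np.array([568.2,-107.2]);v=p[:2]-C;r=np.hypot(*v);a0=np.degrees(np.arctan2(v[1],v[0]));print(r,a0)
for d in range(1,20,2):
    a=np.radians(-117.5-d);print(d,inc(np.r_[C+105*np.array([np.cos(a),np.sin(a)]),88],down(-206.5-d)))
o=[]
for c,b in(('top',(380,150,540,290)),('side',(320,170,480,310))):
    I=arm.get_image(c); o.append(cv2.resize(I['color'][b[1]:b[3],b[0]:b[2],::-1],(400,350)))
cv2.imwrite('pics/c3.png',np.hstack(o))
```

```text
[ 521.4447 -200.5558   90.6399] [-0.0206 -0.3061 -0.6198] [-0.0264  0.0564  0.0257] 5.85
104.40957582610848 -116.60306883157352
1 [ 0.0005  0.0035  0.0026 -0.0877  0.0183  1.0927]
3 [ 0.0003  0.0071  0.0026 -0.0874  0.0198  3.0927]
5 [-0.      0.0108  0.0026 -0.087   0.0213  5.0927]
7 [-0.0005  0.0144  0.0026 -0.0867  0.0228  7.0927]
9 [-0.001   0.018   0.0026 -0.0863  0.0244  9.0927]
11 [-0.0017  0.0216  0.0026 -0.0859  0.0259 11.0927]
13 [-0.0026  0.0252  0.0026 -0.0855  0.0274 13.0927]
15 [-0.0035  0.0288  0.0026 -0.0851  0.0289 15.0927]
17 [-0.0046  0.0323  0.0026 -0.0846  0.0304 17.0927]
19 [-0.0058  0.0357  0.0026 -0.0842  0.0319 19.0927]
```

View pics/c3.png

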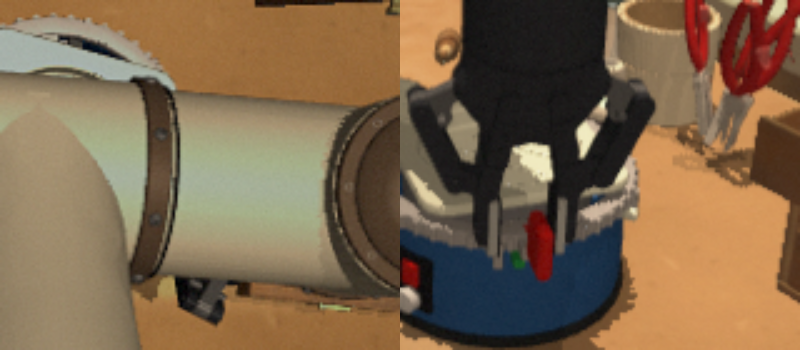

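The fin is caged at side crop (540,245), against the trailing finger and just short of the green mark at (517,260). I'll carry on slowly until the stop.

Call:
servo_tool([
  [0.35,0.0005,0.0035,0.001,0,0,1],
  [0.35,0.0,0.007,0.001,0,0,3],
  [0.35,0.0,0.009,0.001,0,0,4],
  [0.35,0.0,0.011,0.001,0,0,5],
  [0.35,0.0,0.011,0.001,0,0,5],
])

```text
clock: 6.58
position: [513.9, -196.3, 89.3]
ee_rot: [-0.489, 0.872, -0.002, 0.002]
contact_force: [4.9, -4.6, -2.4]
gripper_width: 30.1
grasp_force: 3.5
```

Call:
servo_tool([
  [0.35,0.0,0.0015,0,0,0,0.8],
  [0.35,0.0,0.003,0,0,0,1.6],
  [0.35,0.0,0.003,0,0,0,1.6],
])

```text
clock: 6.95
position: [514.2, -195.9, 89.4]
ee_rot: [-0.477, 0.879, -0.005, 0.004]
contact_force: [11.3, -10.0, -9.8]
gripper_width: 29.6
grasp_force: 7.5
```

Call:
servo_tool([
  [0.35,0,-0.006,0,0,0,-2],
  [0.35,0,-0.011,0,0,0,-4],
  [0.35,0,-0.011,-0.01,0,0,-4],
  [0.35,0,-0.011,-0.06,0,0,-4],
  [0.6,0,-0.011,-0.11,0,0,-4],
  [0.6,0,-0.011,-0.11,0,0,-4],
])

```text
clock: 7.7
position: [519.9, -200.3, 204.0]
ee_rot: [-0.507, 0.862, -0.003, 0.004]
contact_force: [0.4, -0.1, -1.2]
gripper_width: 51.3
grasp_force: 0.0
```

Run:
```python
from h import *
np.set_printoptions(precision=4,suppress=True)
s=arm.read_state();p=np.array(s['position']);print(p,s['contact_force'],s['clock'])
I=arm.get_image('side');hsv=cv2.cvtColor(I['color'],cv2.COLOR_RGB2HSV)
m=cv2.inRange(hsv,(0,150,60),(6,255,255))|cv2.inRange(hsv,(174,150,60),(180,255,255));m[:,:355]=0;m[:255]=0;m[320:]=0;m[:,420:]=0
n=np.argwhere(m).mean(0)[::-1];q=atz(I,n,95);print(n,m.any(),q,np.degrees(np.arctan2(q[1]+107.2,q[0]-568.2)))
cv2.imwrite('pics/c4.png',cv2.resize(I['color'][150:310,280:480,::-1],(800,600)))
# above ear
E_=[534.5,-43.0];print('to ear above',inc([*E_,190],down(-152)))
print(s['joints'])
```

```text
[ 519.9151 -200.2988  204.013 ] [ 0.3819 -0.0911 -1.1919] 7.7
[369.831  268.1221] True [ 520.1664 -206.5462   95.    ] -115.80365687857159
to ear above [ -0.1449   0.0622   0.0113  -0.2628   0.0028 -57.1199]
[-0.0763  0.2868 -0.2095  0.001  -1.0647 -0.4319]
```

View pics/c4.png

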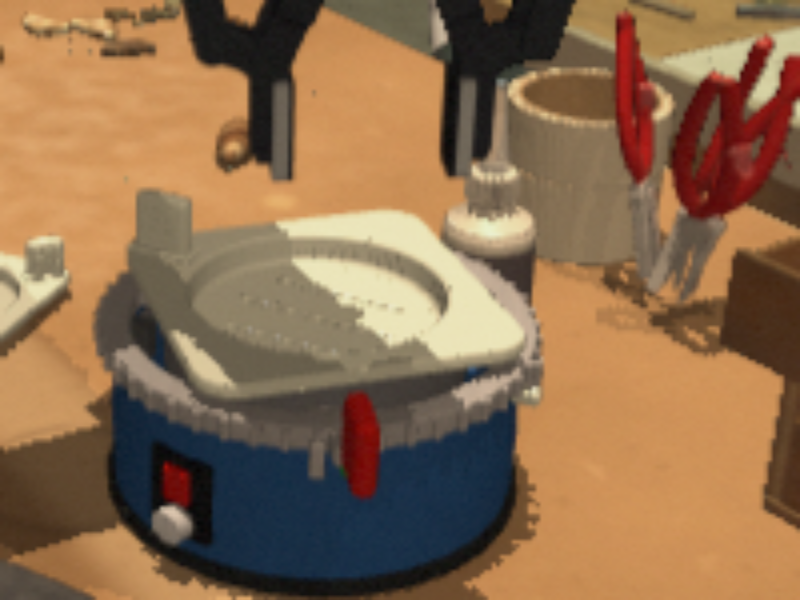

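Run:
```python
from h import *
np.set_printoptions(precision=1,suppress=True)
I=arm.get_image('side')
an=lambda q:np.degrees(np.arctan2(q[1]+107.2,q[0]-568.2))
for n,px,z in(('white right',(280+532/4,150+393/3.75),70),('post',(280+317/4,150+462/3.75),75),('green init',(366.8,273.5),70)):
    q=atz(I,px,z);print(n,px,q,an(q),np.hypot(q[0]-568.2,q[1]+107.2))
print(proj(I,[[568.2+r*np.cos(np.radians(a)),-107.2+r*np.sin(np.radians(a)),z] for a,r,z in [(-115.8,112,95),(-120,112,95),(-124,112,95),(-120,90,70),(-116,90,70),(-60,90,70),(-56,90,70)]]))
for c in('side','top'):print(c,[(round(r['p'],2),np.array(r['centre']),an(atz(arm.get_image(c),r['centre'],98))) for r in arm.spot_point(c,'ring_handle')])
```

```text
white right (413.0, 254.8) [ 624.1 -181.3   70. ] -52.96303465173619 92.85218469205834
post (359.25, 273.2) [ 516.9 -185.8   75. ] -123.10475562618626 93.86065421354789
green init (366.8, 273.5) [ 530.5 -186.3   70. ] -115.51432305001029 87.62809519340863
[[370.  268.8]
 [364.3 268.9]
 [358.8 268.8]
 [362.4 274.5]
 [366.6 274.4]
 [409.3 257.8]
 [410.5 255.9]]
side [(0.97, array([368.4, 264. ]), np.float64(-116.43792920453683))]
top []
```

The handle now sits on green: the fin reads -116° and the green mark -115.5°, with white 60° away at about -55°. It would not move under 15 N, so the ring is locked. Next is the ear.

Call:
servo_tool([
  [0.6,-0.048,0.021,0.004,0,0,-10],
  [0.6,-0.097,0.042,0.008,0,0,-20],
  [0.6,-0.145,0.062,0.011,0,0,-30],
  [0.6,-0.145,0.062,0.011,0,0,-40],
  [0.6,-0.145,0.062,0.011,0,0,-50],
  [0.6,-0.145,0.062,0.011,0,0,-57.1],
  [0.6,-0.145,0.062,0.011,0,0,-57.1],
  [0.6,-0.145,0.062,0.011,0,0,-57.1],
])

```text
clock: 8.95
position: [533.8, -43.3, 187.1]
ee_rot: [0.857, -0.516, -0.001, 0.0]
contact_force: [0.5, -0.2, 0.2]
gripper_width: 51.4
grasp_force: 0.0
```

Run:
```python
from h import *
np.set_printoptions(precision=4,suppress=True)
s=arm.read_state();p=np.array(s['position']);print(p,s['contact_force'],s['clock'])
I=arm.get_image('side'); print(arm.spot_point('side','cover_ear'))
im=cv2.resize(I['color'][130:270,260:420,::-1],(800,600))
Rm=R.from_quat(s['ee_rot']).as_matrix()
for P in [p,p+Rm@[0,25,-5],p+Rm@[0,-25,-5],[p[0],p[1],130],[p[0],p[1],103]]:
    q=(proj(I,[P])[0]-[260,130]+.5)*[5,600/140];cv2.circle(im,tuple(int(v) for v in q),4,(255,0,255),1)
cv2.imwrite('pics/c5.png',im)
print(inc([534.5,-43,106],down(-152)))
```

```text
[533.8434 -43.2587 187.08  ] [ 0.537  -0.2406  0.1667] 8.95
[{'centre': [323.1, 205.9], 'p': 0.82}, {'centre': [292.7, 215.3], 'p': 0.62}]
[ 0.     -0.0006  0.0814  0.0403  0.014  -0.0618]
```

View pics/c5.png

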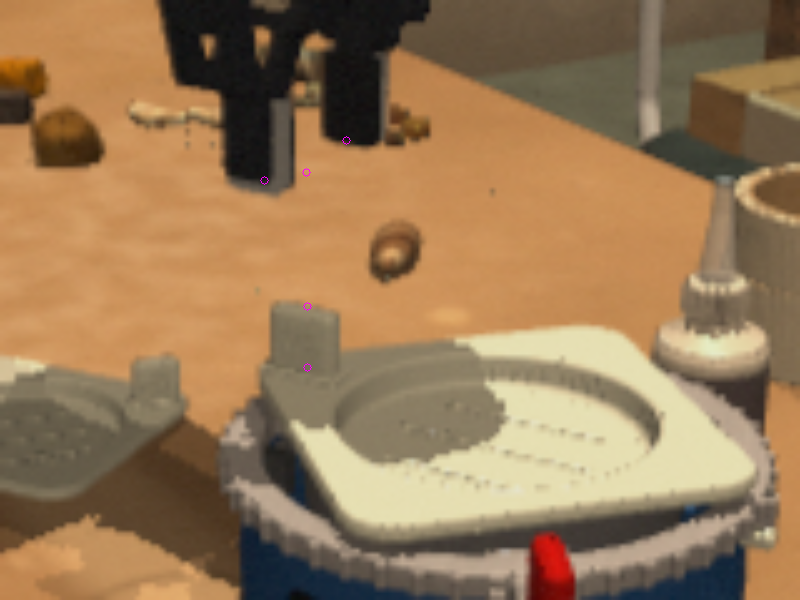

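The view shows the fingers centred over the ear, with its top at (305,308). I'll descend and close.

Call:
servo_tool([
  [0.6,0,0,0.03,0,0,0],
  [0.6,0,0,0.06,0,0,0],
  [0.6,0,0,0.08,0,0,0],
  [0.6,0,0,0.08,0,0,0],
  [0,0,0,0.08,0,0,0],
  [0,0,0,0.08,0,0,0],
  [0,0,0,0.08,0,0,0],
  [0,0,0,0.08,0,0,0],
  [0,0,0,0.08,0,0,0],
])

```text
clock: 10.18
position: [535.4, -42.8, 108.8]
ee_rot: [0.857, -0.515, 0.001, -0.001]
contact_force: [0.4, 2.3, 5.5]
gripper_width: 8.9
grasp_force: 61.0
```

Run:
```python
from h import *
np.set_printoptions(precision=4,suppress=True)
s=arm.read_state();p=np.array(s['position']);print(p,s['contact_force'],s['wrist_torque'],s['clock'],s['grasp_force'],s['gripper_width'])
r0=R.from_quat(s['ee_rot']);c=np.radians(117.8);ux=np.array([np.cos(c),np.sin(c),0])
ax=np.cross([0,0,1],ux)
piv=np.array([*(p[:2]-73*ux[:2]-62*ux[:2]),98])
for t in (2,4,6,8,10,12,15,18,21,24):
    q=R.from_rotvec(-np.radians(t)*ax); print(t,inc(piv+q.apply(p-piv),q*r0))
```

```text
[535.3717 -42.7797 108.8039] [0.4129 2.2656 5.4869] [ 0.5972 -0.2992 -0.0772] 10.175 61.04853093624115 8.87381003061082
2 [ 0.0005 -0.     -0.0047  0.0082 -2.      0.006 ]
4 [ 0.0011 -0.     -0.0094  0.0164 -3.9999  0.012 ]
6 [ 0.0019 -0.     -0.0141  0.0246 -5.9999  0.0181]
8 [ 0.0028 -0.     -0.0187  0.0329 -7.9999  0.0241]
10 [ 0.004  -0.0001 -0.0233  0.0411 -9.9999  0.0301]
12 [  0.0052  -0.0001  -0.0278   0.0493 -11.9998   0.0361]
15 [  0.0074  -0.0001  -0.0346   0.0616 -14.9998   0.0452]
18 [  0.01    -0.0001  -0.0412   0.0739 -17.9998   0.0542]
21 [  0.0129  -0.0001  -0.0476   0.0862 -20.9997   0.0633]
24 [  0.0161  -0.0001  -0.054    0.0986 -23.9997   0.0723]
```

Call:
servo_tool([
  [0,0.0005,0,-0.0047,0,-2,0],
  [0,0.001,0,-0.0094,0,-4,0],
  [0,0.002,0,-0.014,0,-6,0],
  [0,0.003,0,-0.0187,0,-8,0],
  [0,0.004,0,-0.0233,0,-10,0],
  [0,0.005,0,-0.0278,0,-12,0],
  [0,0.005,0,-0.0278,0,-12,0],
])

```text
clock: 11.05
position: [537.5, -47.6, 135.7]
ee_rot: [0.852, -0.512, -0.089, -0.055]
contact_force: [2.8, 2.1, 1.5]
gripper_width: 9.1
grasp_force: 60.8
```

Run:
```python
from h import *
s=arm.read_state();print(s['position'],s['contact_force'],s['wrist_torque'],s['clock'],s['grasp_force'],s['gripper_width'])
I=arm.get_image('side');cv2.imwrite('pics/c6.png',cv2.resize(I['color'][130:290,260:460,::-1],(800,600)))
```

```text
[537.5230487  -47.64852897 135.73297242] [2.83496917 2.05065492 1.48399121] [ 0.13500954 -0.95050778  0.05791776] 11.05 60.77576816082001 9.066198409034127
```

View pics/c6.png

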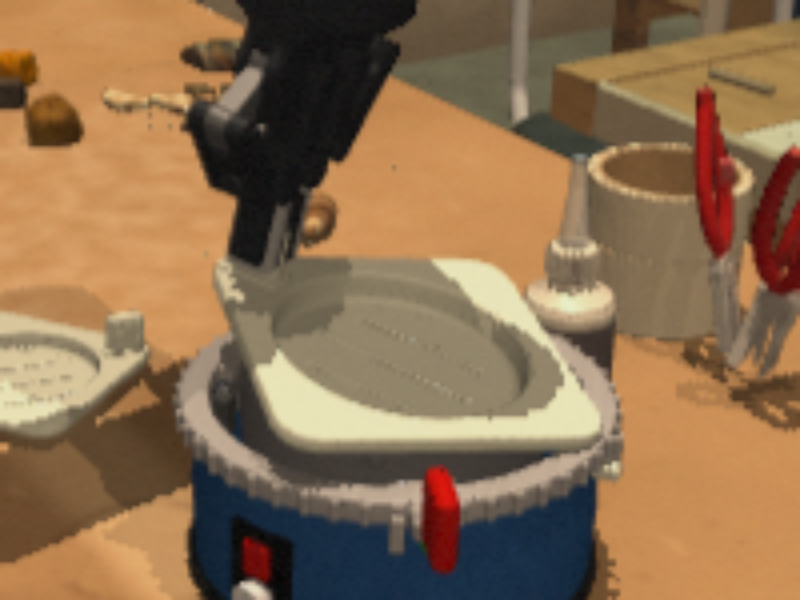

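The near corner is up, with the ear at (255,260). The far corner still sits on the rim at (590,430) and the tub has stayed down. I'll tilt a bit more, then lift and level.

Run:
```python
from h import *
np.set_printoptions(precision=4,suppress=True)
r0=down(-152);p0=np.array([535.4,-42.8,107.8]);c=np.radians(117.8);ux=np.array([np.cos(c),np.sin(c),0])
ax=np.cross([0,0,1],ux);piv=p0-135*ux;piv[2]=98
for t,l in ((12,0),(15,0),(18,0),(18,5),(18,15),(18,30),(18,45),(15,60),(12,75),(8,85),(4,95),(0,102)):
    q=R.from_rotvec(-np.radians(t)*ax); print(t,l,inc(piv+[0,0,l]+q.apply(p0-piv),q*r0))
```

```text
12 0 [-0.0002 -0.0005  0.     -0.0557 -0.0791  0.0409]
15 0 [ 0.0005 -0.0005 -0.007  -0.0442 -3.079   0.0424]
18 0 [ 0.0016 -0.0005 -0.014  -0.0326 -6.079   0.0438]
18 5 [ 0.0006 -0.0005 -0.0189 -0.0326 -6.079   0.0438]
18 15 [-0.0015 -0.0005 -0.0287 -0.0326 -6.079   0.0438]
18 30 [-0.0046 -0.0006 -0.0434 -0.0326 -6.079   0.0438]
18 45 [-0.0077 -0.0006 -0.0581 -0.0326 -6.079   0.0438]
15 60 [-0.0119 -0.0006 -0.0657 -0.0442 -3.079   0.0424]
12 75 [-0.0157 -0.0006 -0.0734 -0.0557 -0.0791  0.0409]
8 85 [-0.0181 -0.0006 -0.0737 -0.0711  3.9209  0.039 ]
4 95 [-0.0199 -0.0007 -0.074  -0.0864  7.9209  0.037 ]
0 102 [-0.0204 -0.0007 -0.0715 -0.1017 11.9209  0.0349]
```

Call:
servo_tool([
  [0,0.0005,0,-0.007,0,-3,0],
  [0,0.0015,0,-0.014,0,-6,0],
  [0,0.001,0,-0.0165,0,-6,0],
  [0,0.0005,0,-0.019,0,-6,0],
  [0,-0.0005,0,-0.024,0,-6,0],
  [0,-0.0015,0,-0.029,0,-6,0],
  [0,-0.003,0,-0.036,0,-6,0],
  [0,-0.0045,0,-0.043,0,-6,0],
  [0,-0.0045,0,-0.043,0,-6,0],
])

```text
clock: 12.22
position: [539.1, -51.6, 179.4]
ee_rot: [0.847, -0.509, -0.133, -0.081]
contact_force: [-0.7, -0.4, -0.5]
gripper_width: 8.6
grasp_force: 60.3
```

Run:
```python
from h import *
np.set_printoptions(precision=4,suppress=True)
s=arm.read_state();print(s['position'],s['contact_force'],s['wrist_torque'],s['clock'],s['grasp_force'],s['gripper_width'])
I=arm.get_image('side');cv2.imwrite('pics/c7.png',cv2.resize(I['color'][130:290,260:460,::-1],(800,600)))
r0=down(-152);p0=np.array([535.4,-42.8,107.8]);c=np.radians(117.8);ux=np.array([np.cos(c),np.sin(c),0])
ax=np.cross([0,0,1],ux);piv=p0-135*ux;piv[2]=98
for t,l in ((18,30),(18,45),(15,60),(12,75),(8,85),(4,95),(0,102)):
    q=R.from_rotvec(-np.radians(t)*ax); print(t,l,inc(piv+[0,0,l]+q.apply(p0-piv),q*r0))
```

```text
[539.1077 -51.6085 179.4498] [-0.738  -0.4054 -0.537 ] [-0.5746 -0.3007 -0.0002] 12.225 60.29154896736145 8.609190624579698
18 30 [ 0.0003 -0.0011 -0.0002  0.0225 -0.0169  0.0133]
18 45 [-0.0043 -0.0011 -0.0145  0.0225 -0.0169  0.0133]
15 60 [-0.0093 -0.0011 -0.0217  0.0117  2.9831  0.0139]
12 75 [-0.0139 -0.0011 -0.0288  0.0009  5.9831  0.0145]
8 85 [-0.0163 -0.0011 -0.0289 -0.0136  9.9831  0.0153]
4 95 [-0.0181 -0.0011 -0.0291 -0.0281 13.983   0.016 ]
0 102 [-0.0184 -0.0011 -0.0265 -0.0426 17.983   0.0168]
```

View pics/c7.png

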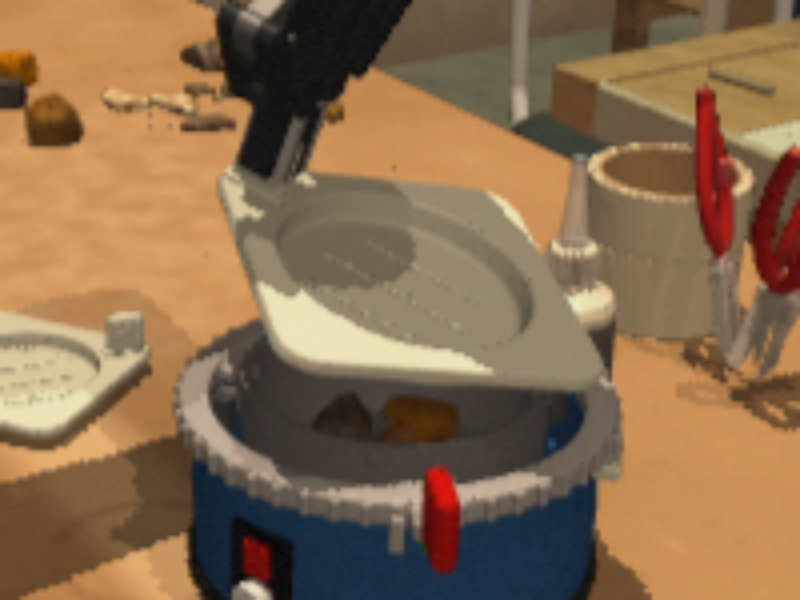

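The cover is free and the tub stayed seated, with the stones visible at (390,420) inside it. Now I'll lift and level.

Call:
servo_tool([
  [0,-0.004,-0.001,-0.0145,0,0,0],
  [0,-0.009,-0.001,-0.0215,0,3,0],
  [0,-0.014,-0.001,-0.029,0,6,0],
  [0,-0.016,-0.001,-0.029,0,10,0],
  [0,-0.018,-0.001,-0.029,0,14,0],
  [0,-0.018,-0.001,-0.0265,0,18,0],
  [0,-0.018,-0.001,-0.0265,0,18,0],
  [0,-0.018,-0.001,-0.0265,0,18,0],
])

```text
clock: 13.28
position: [535.8, -43.2, 209.9]
ee_rot: [0.857, -0.515, -0.0, -0.001]
contact_force: [-0.4, 0.3, -0.1]
gripper_width: 9.0
grasp_force: 60.3
```

Run:
```python
from h import *
np.set_printoptions(precision=1,suppress=True)
s=arm.read_state();print(s['position'],s['ee_rot'],s['contact_force'],s['wrist_torque'],s['clock'],s['grasp_force'])
I=arm.get_image('side');J=arm.get_image('top')
im=cv2.resize(I['color'][100:290,230:467,::-1],(800,600))
c=np.radians(117.8);ce=np.array([*(np.array(s['position'])[:2]-73*np.array([np.cos(c),np.sin(c)])),200])
for k in range(4):
    a=c+k*np.pi/2;q=(proj(I,[ce+[86*np.cos(a),86*np.sin(a),2]])[0]-[230,100]+.5)*[800/237,600/190];cv2.circle(im,tuple(int(v) for v in q),4,(255,0,255),2)
cv2.imwrite('pics/c8.png',im)
for n in('far_corner','ear_corner','glue_bottle','sanding_block'):
    print(n,[(k,np.round(r['p'],2),np.array(r['centre'])) for k in('side','top') for r in arm.spot_point(k,n)])
```

```text
[535.8 -43.2 209.9] [ 0.9 -0.5 -0.  -0. ] [-0.4  0.3 -0.1] [ 0.1  0.  -0. ] 13.275 60.272523164749146
far_corner [('side', np.float64(0.89), array([413.4, 180.1])), ('side', np.float64(0.69), array([230.9, 236. ]))]
ear_corner [('side', np.float64(0.98), array([293.1, 222.2])), ('side', np.float64(0.67), array([314.1, 161.8]))]
glue_bottle [('top', np.float64(0.93), array([358.5, 133.4]))]
sanding_block [('side', np.float64(0.98), array([284.7, 318.3])), ('top', np.float64(0.75), array([418.3, 297.3]))]
```

View pics/c8.png

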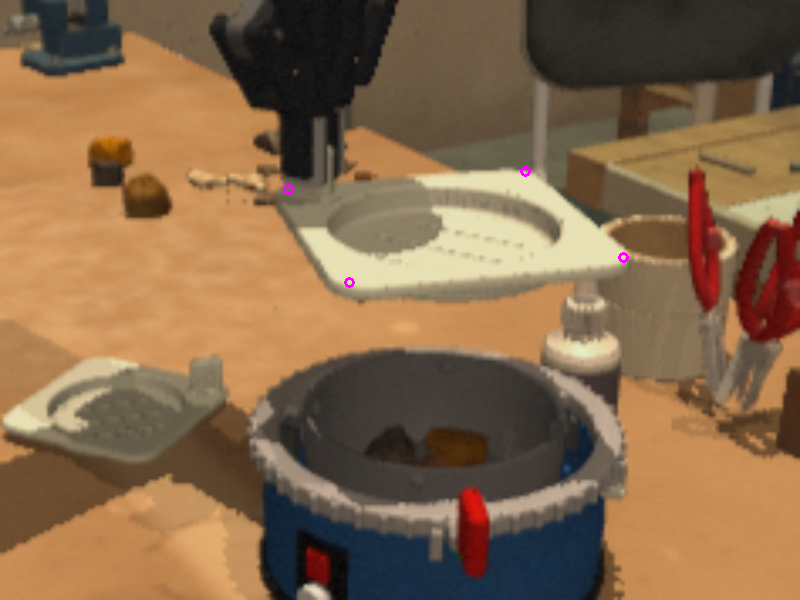

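The cover hangs about level, its corners within about 5 px of the level model. It is about 100 mm above the seated, clamped tub, with the handle still at green and the other things undisturbed.

```bash
python3 -c "
from bench import arm
print(arm.job_done())"
```

```text
the job is handed in; nothing more can be done
None
```

I handed the job in at about 13.5 s: the ring is locked at the green mark, and the cover was peeled off by its ear and is held about level roughly 10 cm above the tub, which is still seated and clamped.

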